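# Stack the module in the programming jig and hold its reset button down

## Robot

A 6-joint arm with a two-finger parallel gripper is mounted at the origin on the work surface. World frame = base frame: x ahead of the robot, y to its left, z up, the work surface at z = 0. Lengths are in m, angles in rad, forces in N, time in s.
With the tool pointing down it reaches from about 0.3 to 0.775 m from the base axis. Payload 14.6 kg.
Tool frame: the origin (TCP) lies on the centre line of the jaws, within the pads' length; the fingertips stand 19 mm ahead of it and the grasp point (between the pads) is the TCP; z points along the fingers, y is the direction in which the jaws open and shut (so a half turn about z gives the same grasp; the last joint's range is limited). The gripper opens to 94 mm and grips with 3 to 60 N. Pads are 16 mm wide; open, the fingers measure 119 mm over their backs; the gripper's body (75 mm by 177 mm) begins 78 mm behind the grasp point.
Start: joints at [1.186, 0.3, 1.521, -0, 1.321, -0.067], TCP at [0.172, 0.522, 0.224] pointing down, gripper open.
Joint ranges: [-3.03, 3.03], [-0.79, 2.21], [0.23, 2.52], [-1.04, 4.18], [0, 3.07], [-2.55, 2.55]. Speed limits (rad/s): [2.22, 2.22, 2.57, 3.14, 3.14, 3.14].

## Interface

Orientations are given as [roll, pitch, yaw] about the fixed x, y, z axes, in that order (R = Rz(yaw) Ry(pitch) Rx(roll)).
In Python, from station import ctrl gives the robot as it stands. The module is installed in compiled form; this text tells all that it offers.
- The arm moves only by the shell command python3 -m creep 'ROWS' [FORCE]. ROWS is a JSON object of lists of equal length, an entry for each row: "translation": the shift along the world's x, y, z in mm, a list of three; "yaw": the turn about the world's z in rad; "gripper": the closure in counts, from 0 (fully open) to 255 (shut). A call has 1 to 5 rows; each row is the pose to reach, as a shift and turn from the pose measured when the call began; what a row does not reach only later rows make up. A row lasts 1/12 s, in which the tool goes at most 41.7 mm and 7.16 degrees, less where a joint would pass 70% of its speed; a pose out of reach is approached as far as the arm can. A call with a gripper value outside its range is refused whole. The fingers move at their own pace and stop on an object; FORCE is the grip in N (left out, the last holds). Time passes only in rows, so rows that repeat a pose let the fingers close. It gives the time, the measured TCP pose, the force and the opening at its end, in the units of the state.
- ctrl.get_obs(): the state, without advancing time (a new reading comes with each control period).
- ctrl.camera(name): name is "scene" or "top" or "wrist"; returns a dict with "pixels" (420x560x3 uint8, red, green, blue), "depth" (420x560 float32, m along the optical axis (not along the pixel's ray), 0 where there is no reading), "fx", "fy", "cx", "cy" (pixels), "dist" ([k1, k2, p1, p2, k3] as OpenCV has them; the pictures are not rectified), "R" (3x3) and "t" (3): a world point X has camera coordinates R X + t; the wrist camera has in their place "tool_from_camera" (4x4, takes a point from camera to tool coordinates, whose origin is the TCP and whose axes are the flange's). Camera axes: x right, y down, z forward; pixel columns grow to the right and rows downward; lengths in m; the calibration is good to about 2 mm. A picture is of the moment at which its call begins: read the wrist's pose just before it.
- ctrl.hand_in(): hands the job in, once; it reports no verdict.
The state is a dict: "time_s": time; "qpos": joint angles; "joint_vel": joint speeds; "tau": joint torques, N m; "ee_pos": TCP position; "eef_rot": TCP orientation; "force": force on the tool from outside, world axes, zero at the start; "moment": the same for the moment, N m; "grip_width": finger opening in m.
Only numpy, scipy, OpenCV 4.12 (cv2) and the standard library are available. Lean on these libraries where they do the work, as an engineer would, in place of code of your own. Each camera call takes 0.05 s, during which the arm holds its last target. There are 200 camera calls.

## Task

Assemble the small square module in the pocket of the programming jig: first the lower housing with its open side up, then the spacer frame, then the cover plate, letting go of each once it lies flat and squarely home between the four corner guides. Then take the reset pin out of the wooden tool block, reach it upright through the hole in the cover and push the recessed reset button fully down without forcing it; the program finishes while the gripper is still holding the pin there with the button down. Leave the nut driver and the other parts on the bench where they lie.

Things in the scene. Friction and masses are not known exactly. Their poses are not given: they have to be found in the camera images.
- jig: Programming jig, fixed; place and yaw vary. Origin on the bench under the pocket centre. Aluminium plate 12 mm thick, x from -50 to +110 mm, y +-62 mm. On it four black L-shaped corner guides round a square pocket, and a grey electronics box at x = +70 to +108 mm, y +-55 mm, top 42 mm above the bench (its toggle 55 mm).
- pocket (a point): Centre of the pocket floor, 12 mm above the bench, axes as the jig's. Pocket 59 x 59 mm along x and y. The guides rise straight 39 mm from the floor, then flare outwards 4 mm over 8 mm more as a lead-in (tops 59 mm above the bench). Guide legs are 8 mm thick and run 12 mm along each side from each corner, leaving a 35 mm gap for a finger in the middle of every side.
- housing: Lower housing: grey plastic square open-topped box 56 x 56 mm, 22 mm high, about 70 g, walls 4 mm, with a green circuit board inside and a round white reset button in the middle. Origin at the centre of its underside, z up through its open side; quarter turns are alike. Starts loose on the bench, open side up.
- spacer: Spacer frame: grey plastic square frame 56 x 56 mm outside, 10 mm high, bars 10 mm wide round a 36 mm square window, 35 g. Origin at the centre of its underside. Starts loose and flat on the bench.
- cover: Cover: bare metal plate 56 x 56 mm, 6 mm thick, with a 14 mm hole in its centre, about 45 g. Origin at the centre of its underside. Starts loose and flat on the bench. (The three parts swap places at random.) Once stacked, the undersides of housing, spacer and cover are 0, 22 and 32 mm above the pocket floor, the cover's top 38 mm.
- button_top (a point): Centre of the top of the reset button (14 mm diameter), on the axis of the housing, 17 mm above its underside when not pressed: 5 mm below the housing's rim, 21 mm below the top of the cover when stacked. It moves down with the button.
- reset_button (a joint): Travel of the reset button: 0 = out, 0.004 m = fully down against its stop. Spring: about 1 N to start, 5 N fully down; it springs back.
- pin: Reset pin: steel rod 6 mm thick, 50 mm long, below a square black handle 14 x 14 x 60 mm; 110 mm in all (a 3 mm cap on top), about 40 g. Origin at its tip, z along the rod up to the handle; handle flats face its x and y. Starts upright in one hole of the tool block (yaw within 0.3 rad of the block's), tip 10 mm above the bench, hanging by the underside of its handle.
- pin_handle (a point): Point on the pin's axis in its handle, 85 mm from the tip.
- tool_block: Fixed wooden tool block 50 (x) x 130 (y) x 60 mm high with two upright 9 mm through holes, 34 mm to each side of its centre in y, for the pin and the nut driver (which is in which hole varies). Origin at the centre of its underside.
- driver: Nut driver standing in the other hole of the block: round bulged black handle up to 30 mm in diameter, from 60 to 140 mm above the bench. To be left alone. Origin at its tip.
- pot_a: Potentiometer, round steel can 23 mm wide with a shaft, 27 mm high. To be left alone. Origin under its centre.
- pot_b: Another such potentiometer. To be left alone.
- jack_a: White jack socket 20 x 16 x 14 mm with a 10 mm threaded nose. To be left alone. Origin under its centre.
- jack_b: Another such jack socket. To be left alone.
- tape_roll: Roll of masking tape, 90 mm wide, 24 mm high, lying flat. To be left alone. Origin under its centre.
- solder_reel: Solder reel, 48 mm wide, 40 mm high, upright. To be left alone. Origin under its centre.
Things that resemble listed ones, but are neither listed nor needed, are in the scene too. What is shaped like the housing but yellow is not meant.

How it is judged:
On the way, in this order (a step that is already met when the one before it is completed fails the run):
1. the housing sits home in the pocket, open side up, and is let go (horizontal distance between housing and pocket below 0.004 m and z of housing in the frame of pocket between -0.002 and 0.002 m and angle between housing's own z axis and vertical below 0.06 rad and contact force between the fingers and housing below 0.5 N), for 0.2 s.
2. the spacer frame lies home on the housing and is let go (all of step 1 and horizontal distance between spacer and pocket below 0.004 m and z of spacer in the frame of pocket between 0.02 and 0.024 m and angle between spacer's own z axis and vertical below 0.06 rad and contact force between the fingers and spacer below 0.5 N), for 0.2 s.
3. the cover lies home on the spacer and is let go (all of step 2 and horizontal distance between cover and pocket below 0.004 m and z of cover in the frame of pocket between 0.03 and 0.034 m and angle between cover's own z axis and vertical below 0.06 rad and contact force between the fingers and cover below 0.5 N), for 0.2 s.
4. the pin, held in the gripper, holds the reset button down through the cover (all of step 3 and value of joint reset_button above 0.003 m and contact force between pin and housing above 1.5 N and contact force between the fingers and pin above 2 N and angle between pin's own z axis and vertical below 0.2 rad and horizontal distance between pin and pocket below 0.009 m and z of pin in the frame of pocket below 0.0155 m), for 0.3 s.
At the end, for the whole second after the job is handed in: Three parts stacked in the pocket, each within 4 mm of its axis, 2 mm of its seated height, tilt under 0.06 rad, not touched by the gripper; the gripped pin (over 2 N), leaning under 0.2 rad, through the hole (within 9 mm of the axis), pushes over 1.5 N with the button down over 3 of its 4 mm (all of step 4); the arm keeps its last pose, push and grip.
It fails at once if the pin forces the module with more than 30 N (contact force between pin and housing above 30 N).
It fails at once if a bystander is shifted by more than 30 mm (distance of any of driver, pot_a, pot_b, jack_a, jack_b, tape_roll, solder_reel from where it was at the start of the episode above 0.03 m).
It also fails if it takes over 72 s, if anything falls off the work surface, if the arm or the gripper's body presses on something with over 40 N, if the wrist force passes 120 N, or if a joint passes its speed limit or range.

## Working session

There is one attempt and no reset: what is moved stays moved. The work goes in short steps, Python scripts to look and compute and a shell command to move; the robot and the scene stay as the last step left them, time stands still between calls to the robot, and variables do not carry over. Pictures are saved under pics/ and viewed, about 8 in all and at most 12, crops included, and the job is handed in when it is done.

```bash
mkdir -p pics; ls
cat > h.py <<'E'
import numpy as np, cv2
from station import ctrl
from scipy.spatial.transform import Rotation as Ro
def cam(name):
    o=ctrl.get_obs(); c=ctrl.camera(name)
    K=np.array([[c['fx'],0,c['cx']],[0,c['fy'],c['cy']],[0,0,1.]]); c['K']=K
    if name=='wrist':
        T=np.eye(4); T[:3,:3]=Ro.from_euler('xyz',o['eef_rot']).as_matrix(); T[:3,3]=o['ee_pos']
        W=T@np.array(c['tool_from_camera']); c['Rw']=W[:3,:3]; c['o']=W[:3,3]
    else:
        R=np.array(c['R']); c['Rw']=R.T; c['o']=-R.T@np.array(c['t'])
    return c
def rays(c,uv):
    n=cv2.undistortPoints(np.array(uv,float).reshape(-1,1,2),c['K'],np.array(c['dist'],float)).reshape(-1,2)
    return np.c_[n,np.ones(len(n))]@c['Rw'].T
def onplane(c,uv,z):
    r=rays(c,uv); return c['o']+r*((z-c['o'][2])/r[:,2])[:,None]
def cloud(c):
    h,w=c['depth'].shape; v,u=np.mgrid[:h,:w]
    P=c['o']+rays(c,np.c_[u.ravel(),v.ravel()])*c['depth'].reshape(-1,1)
    P[c['depth'].ravel()==0]=np.nan
    return P.reshape(h,w,3)
def save(c,f,s=1):
    cv2.imwrite(f,cv2.resize(c['pixels'][:,:,::-1],None,fx=s,fy=s))
E
python3 - <<'E'
from h import *
for n in('top','scene'):
    c=cam(n); save(c,f'pics/{n}0.png',1.4); P=cloud(c); np.savez(f'{n}0.npz',P=P,px=c['pixels'])
    print(n,c['o'],c['Rw'][:,2],c['fx'],c['dist'])
print(ctrl.get_obs())
E
```

```text
pics
top [0.30889189 0.02953444 1.22112921] [ 0.22551414  0.025823   -0.9738976 ] 418.6012179652839 [-0.08691959  0.          0.          0.          0.        ]
scene [1.04546324 0.20768467 0.94573188] [-0.48887661 -0.16103566 -0.85736059] 455.31236404480916 [-0.04001626  0.          0.          0.          0.        ]
{'time_s': 0.1, 'qpos': array([ 1.18642439e+00,  3.00408779e-01,  1.52152347e+00,  9.47214417e-06,
        1.32070615e+00, -6.66245672e-02]), 'joint_vel': array([ 0.00243326, -0.00318446, -0.00159297,  0.00123789,  0.00180228,
       -0.00098976]), 'tau': array([ 1.77925944e-03, -5.32647443e+01, -3.53283334e+01,  7.09837326e-02,
        2.34676333e-02, -2.05218038e-05]), 'ee_pos': array([0.17176601, 0.52225943, 0.22394488]), 'eef_rot': array([-3.14054983e+00, -7.87757419e-05,  2.82384290e+00]), 'force': array([ 0.44083804, -0.08161384,  0.50970162]), 'moment': array([0.03348046, 0.0365345 , 0.00429219]), 'grip_width': 0.09424503978058761}
```

View pics/top0.png

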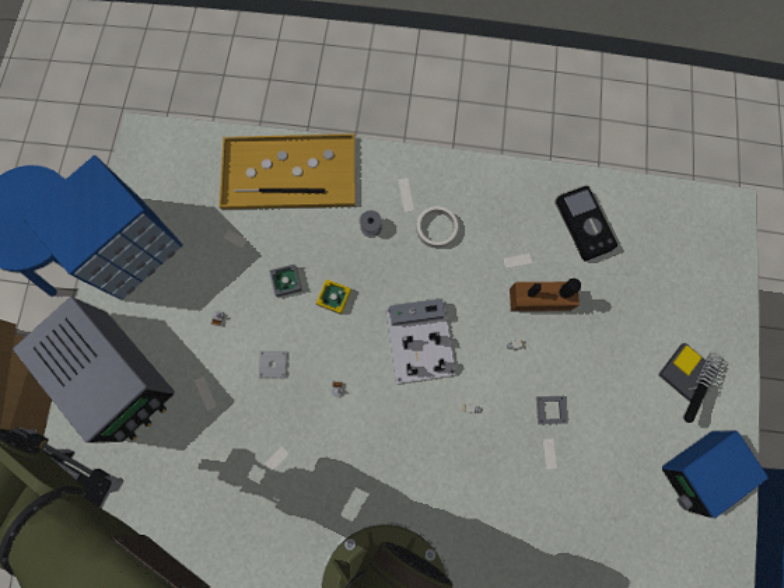

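The top view (1.4x) shows the housing at (286,280) beside the yellow decoy at (333,296). The cover is at (273,364), the spacer at (552,409) and the jig at (420,345) with its box away from the robot. The tool block is at (545,295), with the pin at about (535,290) and the driver at about (570,288).

Run:
```python
from h import *
d=np.load('top0.npz');P=d['P']
def m(name,u,v,r,z0,z1):
    u,v=int(u/1.4),int(v/1.4); Q=P[v-r:v+r+1,u-r:u+r+1].reshape(-1,3)
    Q=Q[(Q[:,2]>z0)&(Q[:,2]<z1)]
    (c,s,a)=cv2.minAreaRect((Q[:,:2]*1000).astype(np.float32)); print(name,len(Q),np.round(c,1),np.round(s,1),'ang',round(a,1),'zmed',np.median(Q[:,2]).round(4),'mean',Q.mean(0).round(4))
m('bench',480,480,10,-.05,.05)
m('housing',286,280,18,.012,.04)
m('cover',273,364,18,.0035,.02)
m('spacer',552,409,18,.006,.03)
m('jigguides',424,352,24,.045,.07)
m('jigbox',417,312,26,.034,.05)
m('block',545,297,32,.05,.064)
m('pin',535,290,8,.09,.14)
m('driver',570,288,9,.1,.15)
```

```text
bench 439 [ 233.3 -161.4] [55.5 57.7] ang 7.1 zmed -0.001 mean [ 0.2333 -0.1613 -0.0011]
housing 166 [587.3 290.4] [58.2 55.8] ang 20.3 zmed 0.0195 mean [0.5861 0.2921 0.0189]
cover 233 [406.6 285.3] [98.9 92.6] ang 13.3 zmed 0.0053 mean [0.4066 0.2879 0.0056]
spacer 222 [ 395.6 -288.3] [73.6 66.1] ang 7.8 zmed 0.0093 mean [ 0.388  -0.293   0.0095]
jigguides 143 [485.8 -11.7] [115.   75.4] ang 15.7 zmed 0.0536 mean [ 0.467  -0.0175  0.0538]
jigbox 521 [ 5.272e+02 -4.000e-01] [ 90.7 110.2] ang 15.7 zmed 0.0408 mean [0.5489 0.006  0.041 ]
block 587 [ 618.7 -254.5] [ 51.8 131.4] ang 7.9 zmed 0.0588 mean [ 0.614  -0.2475  0.0587]
pin 48 [ 613.1 -221.2] [14.5 13.8] ang 87.6 zmed 0.1148 mean [ 0.6112 -0.2194  0.1122]
driver 123 [ 621.7 -286.4] [26.5 26.4] ang 21.6 zmed 0.1352 mean [ 0.6198 -0.2839  0.1303]
```

View pics/scene0.png

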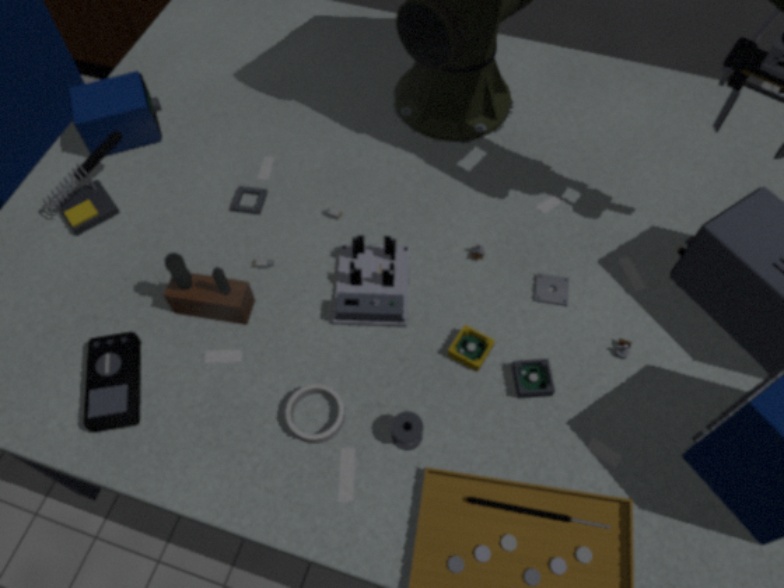

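Run:
```python
from h import *
for n in('top0','scene0'):
    P=np.load(n+'.npz')['P'].reshape(-1,3)
    for x in np.arange(.1,.75,.1):
        print(n,round(x,1),[round(float(np.max(P[(abs(P[:,0]-x)<.05)&(abs(P[:,1]-y)<.025),2],initial=-1)),2) for y in np.arange(.15,.65,.05)])
c=cam('wrist');print(np.round(c['tool_from_camera'],3),c['fx'])
```

```text
top0 0.1 [0.01, 0.6, 0.61, 0.61, 0.6, 0.58, 0.56, 0.49, 0.01, 0.0]
top0 0.2 [0.01, 0.0, 0.01, 0.58, 0.58, 0.57, 0.56, 0.52, 0.48, 0.35]
top0 0.3 [0.01, 0.01, 0.01, 0.01, 0.01, 0.01, 0.01, 0.16, 0.16, 0.16]
top0 0.4 [0.03, 0.01, 0.01, 0.01, 0.01, 0.01, 0.01, 0.16, 0.16, 0.16]
top0 0.5 [0.02, 0.03, 0.0, 0.01, 0.01, 0.03, 0.01, 0.01, 0.01, 0.22]
top0 0.6 [0.03, 0.02, 0.02, 0.03, 0.01, 0.01, 0.01, 0.0, 0.22, 0.22]
top0 0.7 [0.05, 0.01, 0.01, 0.01, 0.02, 0.02, 0.02, 0.01, 0.22, 0.22]
scene0 0.1 [0.01, 0.0, 0.01, 0.01, 0.01, 0.01, 0.35, 0.39, 0.01, 0.01]
scene0 0.2 [0.01, 0.01, 0.01, 0.0, 0.01, 0.01, 0.46, 0.4, 0.24, 0.16]
scene0 0.3 [0.01, 0.01, 0.01, 0.01, 0.01, 0.01, 0.01, 0.16, 0.16, 0.16]
scene0 0.4 [0.03, 0.01, 0.01, 0.01, 0.01, 0.01, 0.01, 0.16, 0.16, 0.16]
scene0 0.5 [0.03, 0.02, 0.01, 0.01, 0.01, 0.03, 0.01, 0.01, 0.0, 0.13]
scene0 0.6 [0.03, 0.03, 0.03, 0.03, 0.01, 0.0, 0.01, 0.01, 0.22, 0.18]
scene0 0.7 [0.05, 0.01, 0.01, 0.01, 0.02, 0.02, 0.02, 0.01, 0.22, 0.21]
[[-0.001 -0.964 -0.265  0.078]
 [ 1.    -0.001  0.001 -0.   ]
 [-0.001 -0.265  0.964 -0.16 ]
 [ 0.     0.     0.     1.   ]] 361.74467070018306
```

```bash
python3 -m creep '{"translation":[[36,-20,0],[72,-40,0],[108,-60,0],[144,-80,0],[180,-100,0]],"yaw":[-0.1,-0.2,-0.3,-0.4,-0.5],"gripper":[30,60,60,60,60]}' 30
python3 -m creep '{"translation":[[36,-20,0],[72,-40,0],[108,-60,0],[144,-80,0],[180,-100,0]],"yaw":[-0.1,-0.2,-0.3,-0.4,-0.4],"gripper":[60,60,60,60,60]}'
```

```text
time_s: 0.57
ee_pos: [0.3531, 0.421, 0.2239]
eef_rot: [-3.14, -0.0, 2.319]
force: [0.3, 0.7, 0.9]
grip_width: 0.0718
time_s: 0.98
ee_pos: [0.5348, 0.3195, 0.2238]
eef_rot: [-3.14, -0.0, 1.912]
force: [-0.1, 0.7, -0.1]
grip_width: 0.072
```

```bash
python3 -m creep '{"translation":[[30,-16,0],[52,-29,-20],[52,-29,-20]],"yaw":[0,0,0],"gripper":[60,60,60]}'
cat >> h.py <<'E'
def look(f,z,near,r=0.06,zlo=None,zhi=None):
    """wrist picture; square found as blob with z in [zlo,zhi] by depth, near XY; corners refined on plane z"""
    c=cam('wrist'); P=cloud(c); save(c,f)
    o=ctrl.get_obs(); y=np.degrees(o['eef_rot'][2])-90
    m=((P[...,2]>zlo)&(P[...,2]<zhi)&(np.hypot(P[...,0]-near[0],P[...,1]-near[1])<r)).astype(np.uint8)*255
    cs,_=cv2.findContours(m,cv2.RETR_EXTERNAL,cv2.CHAIN_APPROX_NONE)
    for k in sorted(cs,key=cv2.contourArea)[-2:]:
        W=onplane(c,k.reshape(-1,2),z)[:,:2]
        q,s,a=cv2.minAreaRect((W*1000).astype(np.float32))
        print(f,'ctr',np.round(q,1),'size',np.round(s,1),'ang',round(a,1),'jaw',round(y%180,1),'shift',np.round(np.array(q)-np.array(o['ee_pos'][:2])*1000,1))
    return c,P
E
python3 - <<'E'
from h import *
c,P=look('pics/w1.png',.022,(.587,.290),.055,.012,.04)
E
```

```text
time_s: 1.23
ee_pos: [0.5891, 0.2869, 0.1994]
eef_rot: [-3.135, 0.001, 1.908]
force: [-0.9, 0.7, -1.0]
grip_width: 0.0718
pics/w1.png ctr [587.3 292.5] size [56.  57.4] ang 22.0 jaw 19.4 shift [-0.3  4. ]
```

View pics/w1.png

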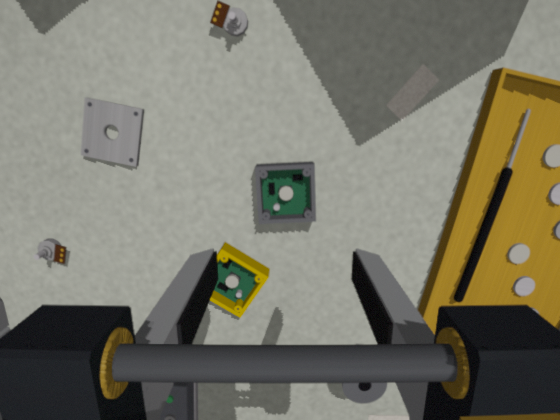

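The close view shows the housing at (286,195), well centred between the jaws. The yellow decoy at (233,280) is clear of the finger paths, and the cover is at (112,132).

```bash
python3 -m creep '{"translation":[[-1,4,-35],[-1,4,-75],[-1,4,-115],[-1,4,-150],[-1,4,-176]],"yaw":[0.045,0.045,0.045,0.045,0.045],"gripper":[60,60,60,60,60]}' 30
python3 -m creep '{"translation":[[0,0,0],[0,0,0],[0,0,0],[0,0,0],[0,0,0]],"yaw":[0,0,0,0,0],"gripper":[140,140,140,140,140]}' 30
```

```text
time_s: 1.7
ee_pos: [0.5847, 0.2931, 0.0222]
eef_rot: [-3.133, 0.0, 1.956]
force: [-0.1, -0.2, -0.3]
grip_width: 0.0721
time_s: 2.12
ee_pos: [0.5847, 0.2935, 0.023]
eef_rot: [-3.134, 0.0, 1.956]
force: [0.1, -0.0, -0.9]
grip_width: 0.0558
```

```bash
python3 -m creep '{"translation":[[0,0,38],[0,0,76],[-5,-15,114],[-16,-42,142],[-30,-78,155]],"yaw":[0,0,0,-0.05,-0.11],"gripper":[140,140,140,140,140]}'
python3 -m creep '{"translation":[[-14,-37,8],[-28,-75,16],[-42,-112,22],[-56,-148,22],[-70,-184,22]],"yaw":[0,0,0,0,0],"gripper":[140,140,140,140,140]}'
python3 -m creep '{"translation":[[-12,-32,0],[-18,-49,0],[-18,-49,0]],"yaw":[0,0,0],"gripper":[140,140,140]}'
python3 - <<'E'
from h import *
c=cam('wrist'); P=cloud(c); save(c,'pics/w2.png'); np.savez('w2.npz',P=P,px=c['pixels'])
o=ctrl.get_obs();t=o['ee_pos'];print(t)
# plate: z in 10..14 and the box top; guides tops
for nm,z0,z1 in(('guide',.052,.064),('box',.038,.046),('plate',.009,.015)):
    m=(P[...,2]>z0)&(P[...,2]<z1)&(np.hypot(P[...,0]-.48,P[...,1])<.16)&(abs(P[...,0]-.49)<.13)
    n,l,s,ce=cv2.connectedComponentsWithStats(m.astype(np.uint8))
    for i in range(1,n):
        if s[i,4]>60:
            Q=P[l==i]; q,sz,a=cv2.minAreaRect((Q[:,:2]*1000).astype(np.float32))
            print(nm,s[i,4],'px',ce[i].round(),np.round(q,1),np.round(sz,1),round(a,1),Q[:,2].mean().round(4))
E
```

```text
time_s: 2.53
ee_pos: [0.5552, 0.2162, 0.1825]
eef_rot: [-3.14, -0.0, 1.846]
force: [1.3, -1.0, -0.3]
grip_width: 0.0556
time_s: 2.95
ee_pos: [0.4842, 0.0308, 0.2055]
eef_rot: [3.141, 0.0, 1.846]
force: [0.9, -0.6, -0.9]
grip_width: 0.0561
time_s: 3.2
ee_pos: [0.4652, -0.0208, 0.2063]
eef_rot: [3.14, 0.001, 1.843]
force: [-0.2, 0.8, -0.1]
grip_width: 0.0557
[ 0.46586265 -0.01932518  0.20622123]
guide 129 px [258. 165.] [431.4   8.2] [19.3  6.6] 11.8 0.0562
guide 124 px [316. 165.] [483.7  21.8] [18.9  7. ] 14.1 0.0563
guide 124 px [249. 177.] [428.1  -3.4] [ 6.8 12.4] 15.3 0.0566
guide 131 px [326. 177.] [492.4  14.4] [ 7.5 12. ] 16.2 0.0568
box 4606 px [383. 196.] [551.5   6.3] [ 38.9 108.9] 15.1 0.0423
plate 10451 px [302. 176.] [494.9  -9.2] [159.9 122.6] 15.1 0.0122
```

View pics/w2.png

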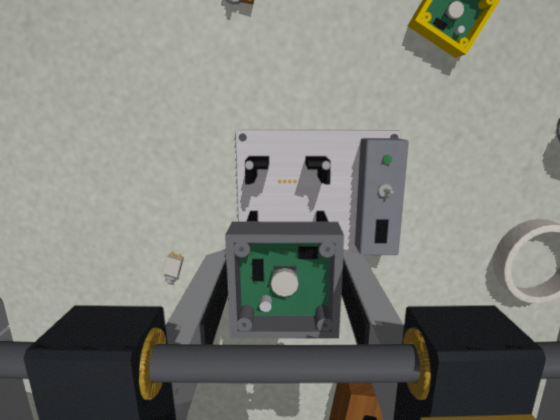

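Run:
```python
from h import *
d=np.load('w2.npz');P=d['P'];px=d['px'].astype(int)
print(P[215:345:6,285].round(4).tolist())
g=px[...,1]-px[...,0]
m=(g>15)&(P[...,2]>.17)
Q=P[m]; print('board z',np.median(Q[:,2]))
q,s,a=cv2.minAreaRect((Q[:,:2]*1000).astype(np.float32)); print(q,s,a)
sub=(px.min(-1)>150)&(np.hypot(P[...,0]-.466,P[...,1]+.019)<.02)&(P[...,2]>.17)
Q=P[sub];print('button',len(Q),Q.mean(0),np.ptp(Q,axis=0))
m=(P[...,2]>.2005)&(P[...,2]<.209);m[:,:226]=0;m[:,344:]=0;m[345:]=0;m[:215]=0
Q=P[m];q,s,a=cv2.minAreaRect((Q[:,:2]*1000).astype(np.float32)); print('rim',q,s,a,Q[:,2].mean())
```

```text
[[0.471, -0.0398, 0.0123], [0.4585, 0.0023, 0.1838], [0.4584, 0.0025, 0.1951], [0.4584, 0.0022, 0.2036], [0.459, 0.0, 0.2058], [0.4613, -0.0079, 0.1915], [0.4623, -0.0114, 0.1907], [0.463, -0.0142, 0.1918], [0.464, -0.0175, 0.1915], [0.464, -0.0178, 0.1985], [0.4647, -0.0203, 0.2], [0.4654, -0.0229, 0.2013], [0.4664, -0.0263, 0.2009], [0.4674, -0.03, 0.1998], [0.4698, -0.0382, 0.1905], [0.4705, -0.0409, 0.1918], [0.4717, -0.0451, 0.1906], [0.4725, -0.0481, 0.1917], [0.4723, -0.0475, 0.1987], [0.4723, -0.0476, 0.2041], [0.473, -0.05, 0.2056], [0.5132, -0.1905, -0.0003]]
board z 0.19129973949831802
(466.0564270019531, -27.348114013671875) (47.61626434326172, 42.96067428588867) 15.819865226745605
button 478 [ 0.46546716 -0.02451953  0.20067782] [0.01246675 0.01991193 0.00349849]
rim (465.9939880371094, -24.84375762939453) (56.9814453125, 57.67986297607422) 15.330698013305664 0.2048473475614213
```

The housing is held squarely about 4–5 mm off along the pads. The jig plate and box both put the pocket at (465.8, -17.0) with yaw 15.1°. I'll shift and lower into the lead-in, then check.

```bash
python3 -m creep '{"translation":[[0,6,-35],[0,6,-70],[0,6,-105],[0,6,-125],[0,6,-125]],"yaw":[-0.01,-0.01,-0.01,-0.01,-0.01],"gripper":[140,140,140,140,140]}'
python3 - <<'E'
from h import *
o=ctrl.get_obs();print(o['ee_pos'],o['force'])
c=cam('wrist');P=cloud(c);px=c['pixels'];save(c,'pics/w3.png',1.4);np.savez('w3.npz',P=P,px=px)
E
```

```text
time_s: 3.67
ee_pos: [0.4641, -0.0123, 0.0778]
eef_rot: [-3.137, -0.002, 1.835]
force: [-0.5, -0.3, -1.6]
grip_width: 0.0555
[ 0.4640538  -0.01225981  0.0777637 ] [-0.47303692 -0.34776044 -1.63081595]
```

View pics/w3.png

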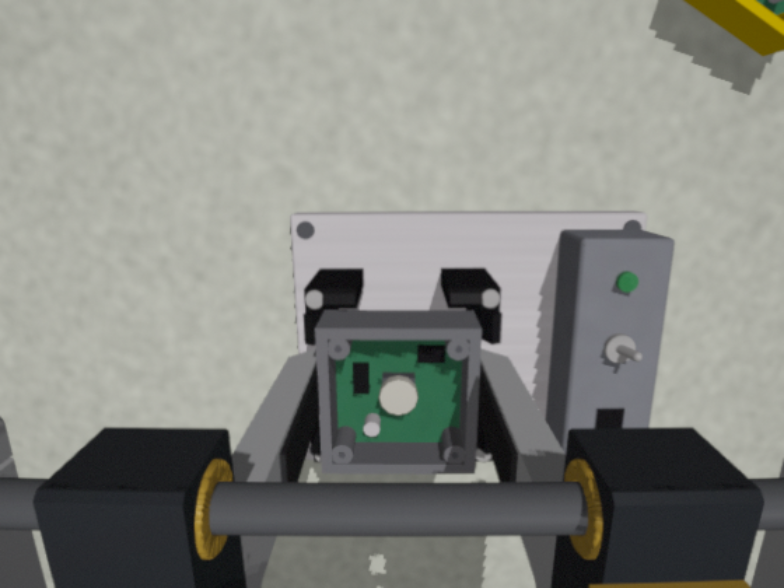

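Run:
```python
from h import *
d=np.load('w3.npz');P=d['P'];px=d['px']
a=np.radians(15.1);R=np.array([[np.cos(a),np.sin(a)],[-np.sin(a),np.cos(a)]])
def J(Q): return ((Q[:,:2]-np.array([.4658,-.017]))@R.T)*1000
m=(P[...,2]>.073)&(P[...,2]<.08);m[:,:225]=0;m[:,348:]=0;m[338:]=0;m[:220]=0
Q=P[m];q,s,b=cv2.minAreaRect((Q[:,:2]*1000).astype(np.float32));print('rim',q,s,b,Q[:,2].mean(),'jig',J(np.array([q])/1000))
for z0,z1 in((.054,.062),):
  m=(P[...,2]>z0)&(P[...,2]<z1)
  for l,r in((215,262),(312,362)):
    k=m.copy();k[:,:l]=0;k[:,r:]=0;k[:185]=0;k[245:]=0
    Q=J(P[k]);print('guide',len(Q),np.percentile(Q,[3,97],axis=0).round(1).tolist())
m=(P[...,2]>.038)&(P[...,2]<.046)&(np.hypot(P[...,0]-.551,P[...,1]-.006)<.07)
q,s,b=cv2.minAreaRect((P[m][:,:2]*1000).astype(np.float32));print('box',s,b,J(np.array([q])/1000))
m=abs(P[...,2]-.012)<.003
Q=J(P[m]);print('plate',np.percentile(Q,[.5,99.5],axis=0).round(1))
print(ctrl.get_obs()['ee_pos'])
```

```text
rim (465.01849365234375, -15.870155334472656) (59.678611755371094, 57.028831481933594) 15.22397518157959 0.07668431251623636 jig [[-0.46019336  1.29442003]]
guide 578 [[-36.4, 18.5], [-15.1, 36.1]]
guide 634 [[15.2, 17.9], [36.9, 36.1]]
box (82.60492706298828, 89.328857421875) 33.71430206298828 [[78.14571176  9.72885718]]
plate [[-49.1 -32.2]
 [154.4 146.7]]
[ 0.4652642  -0.01250879  0.08022436]
```

```bash
python3 -m creep '{"translation":[[0,-1.4,0],[0,-1.4,-6],[0,-1.4,-12],[0,-1.4,-18],[0,-1.4,-24]],"yaw":[0,0,0,0,0],"gripper":[140,140,140,140,140]}'
python3 -m creep '{"translation":[[0,0,-5],[0,0,-10],[0,0,-15],[0,0,-20],[0,0,-20]],"yaw":[0,0,0,0,0],"gripper":[140,140,140,140,140]}'
```

```text
time_s: 4.13
ee_pos: [0.4655, -0.0139, 0.0561]
eef_rot: [-3.141, -0.0, 1.834]
force: [0.0, -0.8, -0.6]
grip_width: 0.056
time_s: 4.55
ee_pos: [0.4653, -0.0139, 0.0353]
eef_rot: [-3.14, -0.001, 1.834]
force: [-0.1, -0.0, -0.6]
grip_width: 0.0559
```

```bash
python3 -m creep '{"translation":[[0,0,-1],[0,0,-1],[0,0,-1],[0,0,0],[0,0,2]],"yaw":[0,0,0,0,0],"gripper":[60,60,60,60,60]}'
python3 -m creep '{"translation":[[0,0,20],[0,0,58],[0,0,95],[-8,-30,130],[-18,-66,150]],"yaw":[0,0,0,0,-0.05],"gripper":[60,60,60,60,60]}'
python3 - <<'E'
from h import *
c=cam('wrist');P=cloud(c);px=c['pixels'].astype(int);save(c,'pics/w4.png')
g=(px[...,1]-px[...,0]>15)&(np.hypot(P[...,0]-.466,P[...,1]+.017)<.04)&(P[...,2]<.05)
Q=P[g];print(len(Q),Q.mean(0),Q[:,2].min())
m=(abs(P[...,2]-.034)<.004)&(np.hypot(P[...,0]-.466,P[...,1]+.017)<.045)
q,s,b=cv2.minAreaRect((P[m][:,:2]*1000).astype(np.float32));print('rim',q,s,b,np.median(P[m][:,2]))
print(ctrl.get_obs()['ee_pos'])
E
```

```text
time_s: 4.97
ee_pos: [0.4652, -0.0139, 0.0374]
eef_rot: [-3.14, -0.001, 1.834]
force: [-0.4, 0.3, -0.0]
grip_width: 0.0719
time_s: 5.38
ee_pos: [0.4491, -0.0748, 0.1881]
eef_rot: [3.139, 0.001, 1.788]
force: [0.5, -1.0, 0.6]
grip_width: 0.072
2013 [ 0.46552029 -0.0220401   0.02160971] 0.015294570412458353
rim (464.91131591796875, -20.935165405273438) (73.07886505126953, 72.65223693847656) 25.385799407958984 0.034056674980802226
[ 0.44870329 -0.08035948  0.19087243]
```

The housing rim reads 34.06 mm high, so it is seated (12 + 22). Next is the spacer.

```bash
python3 -m creep '{"translation":[[-11,-40,5],[-22,-80,8],[-33,-120,8],[-44,-160,8],[-55,-200,8]],"yaw":[-0.04,-0.08,-0.08,-0.08,-0.08],"gripper":[60,60,60,60,60]}'
python3 -m creep '{"translation":[[-2,-8,0],[-2,-8,0],[-2,-8,0]],"yaw":[0,0,0],"gripper":[60,60,60]}'
python3 - <<'E'
from h import *
c,P=look('pics/w5.png',.010,(.390,-.292),.055,.0055,.03)
E
```

```text
time_s: 5.85
ee_pos: [0.3941, -0.277, 0.1994]
eef_rot: [3.136, 0.005, 1.699]
force: [0.4, 1.3, 0.0]
grip_width: 0.0718
time_s: 6.1
ee_pos: [0.392, -0.2848, 0.1994]
eef_rot: [3.136, 0.004, 1.698]
force: [-0.2, 0.4, 0.1]
grip_width: 0.0721
pics/w5.png ctr [ 387.9 -293.3] size [56.1 56.9] ang 8.5 jaw 7.3 shift [-4.4 -9.1]
```

```bash
python3 -m creep '{"translation":[[-4,-10,-35],[-4,-10,-75],[-4,-10,-115],[-4,-10,-150],[-4,-10,-170]],"yaw":[0.02,0.02,0.02,0.02,0.02],"gripper":[60,60,60,60,60]}' 30
python3 -m creep '{"translation":[[0,0,-4],[0,0,-8],[0,0,-8]],"yaw":[0,0,0],"gripper":[60,60,60]}'
```

```text
time_s: 6.57
ee_pos: [0.3878, -0.2915, 0.0262]
eef_rot: [3.138, 0.001, 1.721]
force: [0.0, 0.1, -0.1]
grip_width: 0.0716
time_s: 6.82
ee_pos: [0.3882, -0.2901, 0.0194]
eef_rot: [3.139, 0.0, 1.723]
force: [-0.8, -0.6, -0.9]
grip_width: 0.0719
```

```bash
python3 -m creep '{"translation":[[0,-4,2],[0,-4,2],[0,-4,2],[0,-4,2],[0,-4,2]],"yaw":[0,0,0,0,0],"gripper":[60,60,140,140,140]}' 30
python3 -m creep '{"translation":[[0,0,0],[0,0,0],[0,0,35],[0,0,70],[2,10,105]],"yaw":[0,0,0,0,0],"gripper":[140,140,140,140,140]}'
```

```text
time_s: 7.23
ee_pos: [0.3883, -0.2939, 0.0217]
eef_rot: [3.139, 0.0, 1.723]
force: [1.3, 0.5, 3.6]
grip_width: 0.0556
time_s: 7.65
ee_pos: [0.3898, -0.2844, 0.1277]
eef_rot: [3.14, -0.0, 1.722]
force: [-0.1, -0.2, -0.3]
grip_width: 0.055
```

```bash
python3 -m creep '{"translation":[[8,28,25],[18,64,45],[28,102,60],[39,140,65],[50,178,65]],"yaw":[0.03,0.06,0.09,0.112,0.112],"gripper":[140,140,140,140,140]}'
python3 -m creep '{"translation":[[11,38,5],[22,76,10],[26,89,10],[26,89,10],[26,89,10]],"yaw":[0,0,0,0,0],"gripper":[140,140,140,140,140]}'
cat >> h.py <<'E'
def held(f,zt,rng=.004):
    """held square: points near its top height, print centre/angle, and jig box/plate centre-derived pocket"""
    c=cam('wrist');P=cloud(c);save(c,f);o=ctrl.get_obs();t=o['ee_pos']
    m=(abs(P[...,2]-zt)<rng)&(np.hypot(P[...,0]-t[0],P[...,1]-t[1])<.045)
    n,l,s,_=cv2.connectedComponentsWithStats(m.astype(np.uint8));m=l==1+np.argmax(s[1:,4])
    Q=P[m];q,s,a=cv2.minAreaRect((Q[:,:2]*1000).astype(np.float32))
    print('held',np.round(q,1),np.round(s,1),round(a,1),Q[:,2].mean().round(4),'tcp',t.round(4),'yaw',round(o['eef_rot'][2],3))
    b=np.hypot(P[...,0]-.551,P[...,1]-.006)<.09
    m=b&(abs(P[...,2]-.042)<.004);n,l,s,_=cv2.connectedComponentsWithStats(m.astype(np.uint8));m=l==1+np.argmax(s[1:,4])
    q,s,a=cv2.minAreaRect((P[m][:,:2]*1000).astype(np.float32));print('box',np.round(q,1),np.round(s,1),round(a,1))
    A=np.radians(15.1);print('pocket',q[0]-89*np.cos(A),q[1]-89*np.sin(A))
    return c,P
E
python3 - <<'E'
from h import *
t=ctrl.get_obs()['ee_pos']
held('pics/w6.png',t[2]-.0117)
E
```

```text
time_s: 8.07
ee_pos: [0.4403, -0.1048, 0.1944]
eef_rot: [3.138, 0.001, 1.835]
force: [0.7, -0.3, -1.1]
grip_width: 0.0558
time_s: 8.48
ee_pos: [0.4662, -0.0155, 0.2041]
eef_rot: [3.138, 0.001, 1.837]
force: [0.3, -0.7, -0.3]
grip_width: 0.0557
held [465.7 -15.9] [79.4 57.4] 15.3 0.1925 tcp [ 0.4661 -0.0163  0.2041] yaw 1.835
box [551.9   6.1] [ 38.6 108.9] 15.5
pocket 465.9924915158115 -17.045191796539452
```

View pics/w6.png

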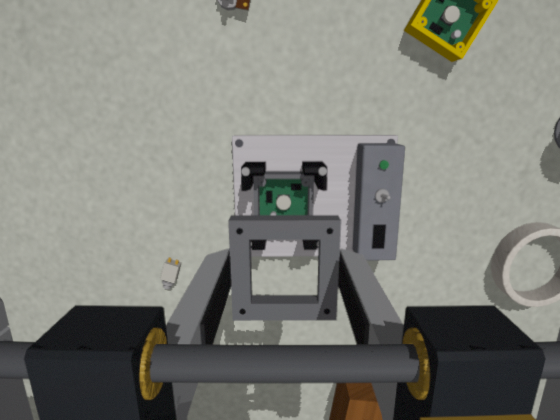

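```bash
python3 -m creep '{"translation":[[0.5,-1.6,-35],[0.5,-1.6,-70],[0.5,-1.6,-100],[0.5,-1.6,-120],[0.5,-1.6,-120]],"yaw":[0,0,0,0,0],"gripper":[140,140,140,140,140]}'
python3 -m creep '{"translation":[[0,0,0],[0,0,0]],"yaw":[0,0],"gripper":[140,140]}'
python3 - <<'E'
from h import *
t=ctrl.get_obs()['ee_pos']
c,P=held('pics/w7.png',t[2]-.0117);px=c['pixels']
A=np.radians(15.1);R=np.array([[np.cos(A),np.sin(A)],[-np.sin(A),np.cos(A)]])
Q=P[(P[...,2]>.054)&(P[...,2]<.0605)&(px.max(-1)<60)];J=((Q[:,:2]-[.466,-.017])@R.T)*1000
J=J[(J[:,1]>15)&(J[:,1]<40)&(abs(J[:,0])<42)];print(len(J),np.percentile(J,[2,98],axis=0))
E
```

```text
time_s: 8.95
ee_pos: [0.4642, -0.019, 0.0805]
eef_rot: [-3.139, -0.001, 1.833]
force: [-0.3, 0.3, -0.9]
grip_width: 0.0556
time_s: 9.12
ee_pos: [0.4643, -0.0199, 0.0812]
eef_rot: [-3.139, -0.001, 1.832]
force: [-0.6, 0.7, 0.6]
grip_width: 0.0554
held [463.7 -20.3] [79.6 57.7] 15.8 0.0696 tcp [ 0.4647 -0.0197  0.0817] yaw 1.832
box [550.6   8.5] [ 38.5 105. ] 15.0
pocket 464.7166126095615 -14.673815758941796
922 [[-36.09208239  17.84522878]
 [ 35.81201364  36.34663218]]
```

```bash
python3 -m creep '{"translation":[[2.1,2.3,0],[2.1,2.3,-5],[2.1,2.3,-10],[2.1,2.3,-15],[2.1,2.3,-15]],"yaw":[0,0,0,0,0],"gripper":[140,140,140,140,140]}'
python3 -m creep '{"translation":[[0,0,-3],[0,0,-6],[0,0,-9],[0,0,-9]],"yaw":[0,0,0,0],"gripper":[140,140,140,140]}'
```

```text
time_s: 9.58
ee_pos: [0.4662, -0.0173, 0.0656]
eef_rot: [-3.139, -0.001, 1.832]
force: [0.3, -0.2, -0.5]
grip_width: 0.0556
time_s: 9.92
ee_pos: [0.466, -0.0173, 0.056]
eef_rot: [-3.138, -0.001, 1.832]
force: [-0.3, -0.7, -0.5]
grip_width: 0.0555
```

Free descent to seat height. I'll touch down, release, lift and check.

```bash
python3 -m creep '{"translation":[[0,0,-1],[0,0,-1],[0,0,-1],[0,0,0],[0,0,2]],"yaw":[0,0,0,0,0],"gripper":[140,60,60,60,60]}'
python3 -m creep '{"translation":[[0,0,20],[0,0,58],[-5,0,95],[-10,0,120],[-10,0,120]],"yaw":[0,0,0,0,0],"gripper":[60,60,60,60,60]}'
python3 - <<'E'
from h import *
c=cam('wrist');P=cloud(c);px=c['pixels'].astype(int);save(c,'pics/w8.png')
for z in(.034,.044):
    m=(abs(P[...,2]-z)<.003)&(np.hypot(P[...,0]-.466,P[...,1]+.017)<.042);Q=P[m]
    n,l,s,_=cv2.connectedComponentsWithStats(m.astype(np.uint8));Q=P[l==1+np.argmax(s[1:,4])]
    q,s,b=cv2.minAreaRect((Q[:,:2]*1000).astype(np.float32));print(z,len(Q),q,s,b,np.median(Q[:,2]))
    A=np.c_[Q[:,:2],np.ones(len(Q))];print('tilt',np.linalg.lstsq(A,Q[:,2],rcond=None)[0][:2])
# cover
m=(P[...,2]>.003)&(P[...,2]<.012)&(np.hypot(P[...,0]-.407,P[...,1]-.288)<.06);print('cover px',m.sum())
print(ctrl.get_obs()['ee_pos'])
E
```

```text
time_s: 10.33
ee_pos: [0.4659, -0.0173, 0.058]
eef_rot: [-3.138, -0.001, 1.832]
force: [0.1, 0.0, -0.6]
grip_width: 0.0717
time_s: 10.75
ee_pos: [0.4573, -0.0174, 0.1831]
eef_rot: [3.138, 0.001, 1.832]
force: [0.9, -0.2, -0.0]
grip_width: 0.0718
0.034 21 (461.6419372558594, -36.96918869018555) (17.011314392089844, 0.6216890811920166) 15.547677993774414 0.0360432231996794
tilt [-0.86298996  3.40012319]
0.044 2637 (462.5568542480469, -19.226177215576172) (71.1856689453125, 68.12657928466797) 25.176504135131836 0.044105019437269355
tilt [0.00069238 0.0008333 ]
cover px 0
[ 0.4567028  -0.01733484  0.18042534]
```

View pics/w8.png

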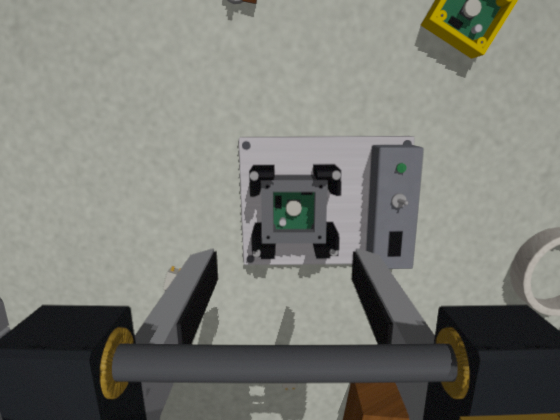

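The spacer (293,211) sits flat between the guides at z 44.1 mm with no tilt. Next is the cover.

```bash
python3 -m creep '{"translation":[[-7,40,5],[-14,80,15],[-21,120,20],[-28,160,20],[-35,200,20]],"yaw":[0,0,0,0,0],"gripper":[60,60,60,60,60]}'
python3 -m creep '{"translation":[[-7,40,0],[-14,80,0],[-18,103,0],[-18,103,0],[-18,103,0]],"yaw":[0,0,0,0,0],"gripper":[60,60,60,60,60]}'
python3 - <<'E'
from h import *
c,P=look('pics/w9.png',.006,(.406,.287),.06,.0035,.02)
# colour cross-check: bright metal
px=c['pixels'].astype(int); d=np.hypot(P[...,0]-.406,P[...,1]-.287)
print(px[(d<.02)].mean(0),px[(d>.05)&(d<.07)].mean(0),np.nanmedian(P[d<.02][:,2]),np.nanmedian(P[(d>.05)&(d<.07)][:,2]))
E
```

```text
time_s: 11.22
ee_pos: [0.4208, 0.1844, 0.1997]
eef_rot: [3.141, 0.0, 1.832]
force: [0.8, -1.2, 0.6]
grip_width: 0.072
time_s: 11.63
ee_pos: [0.4022, 0.288, 0.1983]
eef_rot: [-3.14, 0.001, 1.834]
force: [-0.6, 0.2, 0.2]
grip_width: 0.0721
pics/w9.png ctr [408.1 290.7] size [56.  56.5] ang 7.5 jaw 15.0 shift [5.6 3.6]
[130.04241436 128.9314845  128.23327896] [62.53807634 63.42171446 61.16807003] 0.005930620791181507 0.2936159619898282
```

```bash
python3 -m creep '{"translation":[[5.5,3,-35],[5.5,3,-75],[5.5,3,-115],[5.5,3,-150],[5.5,3,-170]],"yaw":[-0.1,-0.13,-0.13,-0.13,-0.13],"gripper":[60,60,60,60,60]}' 30
python3 -m creep '{"translation":[[0,0,0],[0,0,-3],[0,0,-3]],"yaw":[0,0,0],"gripper":[60,60,60]}'
```

```text
time_s: 12.1
ee_pos: [0.4068, 0.2878, 0.0247]
eef_rot: [-3.136, 0.003, 1.701]
force: [-0.1, 0.1, -0.5]
grip_width: 0.0717
time_s: 12.35
ee_pos: [0.4074, 0.2873, 0.0224]
eef_rot: [-3.136, 0.003, 1.7]
force: [0.2, 0.7, 0.5]
grip_width: 0.0719
```

```bash
python3 -m creep '{"translation":[[0.5,2.5,-1.2],[0.5,2.5,-1.2],[0.5,2.5,-1.2],[0.5,2.5,-1.2],[0.5,2.5,-1.2]],"yaw":[0,0,0,0,0],"gripper":[60,140,140,140,140]}' 30
python3 -m creep '{"translation":[[0,0,0],[0,0,20],[0,0,55],[0,0,90],[2,-10,125]],"yaw":[0,0,0,0,0],"gripper":[140,140,140,140,140]}'
```

```text
time_s: 12.77
ee_pos: [0.4083, 0.29, 0.0219]
eef_rot: [-3.137, 0.002, 1.7]
force: [0.2, -0.3, 5.6]
grip_width: 0.055
time_s: 13.18
ee_pos: [0.4097, 0.2805, 0.1483]
eef_rot: [-3.137, 0.002, 1.701]
force: [0.1, -0.0, -1.1]
grip_width: 0.055
```

```bash
python3 -m creep '{"translation":[[6,-33,20],[13,-70,40],[20,-108,50],[28,-147,50],[35,-186,50]],"yaw":[0.03,0.06,0.09,0.132,0.132],"gripper":[140,140,140,140,140]}'
python3 -m creep '{"translation":[[7,-38,0],[14,-75,0],[20,-108,0],[21,-111,0],[21,-111,0]],"yaw":[0,0,0,0,0],"gripper":[140,140,140,140,140]}'
python3 - <<'E'
from h import *
t=ctrl.get_obs()['ee_pos']
c,P=held('pics/w10.png',t[2]-.0155)
E
```

```text
time_s: 13.6
ee_pos: [0.4448, 0.0929, 0.1991]
eef_rot: [-3.139, 0.003, 1.836]
force: [1.5, -0.4, -0.7]
grip_width: 0.0552
time_s: 14.02
ee_pos: [0.4658, -0.0195, 0.1989]
eef_rot: [-3.138, 0.002, 1.833]
force: [-0.4, 1.0, -0.9]
grip_width: 0.0554
held [464.9 -19.6] [72.3 57.3] 15.5 0.1832 tcp [ 0.4656 -0.0183  0.1989] yaw 1.835
box [552.2   6.4] [ 38.7 109.3] 16.1
pocket 466.2542102658115 -16.764174493072655
```

View pics/w10.png

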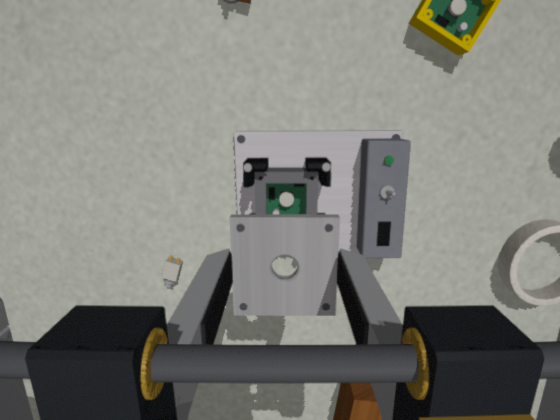

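```bash
python3 -m creep '{"translation":[[0.5,2,-35],[0.5,2,-70],[0.5,2,-95],[0.5,2,-108],[0.5,2,-108]],"yaw":[0,0,0,0,0],"gripper":[140,140,140,140,140]}'
python3 -m creep '{"translation":[[0,0,0],[0,0,0]],"yaw":[0,0],"gripper":[140,140]}'
python3 - <<'E'
from h import *
t=ctrl.get_obs()['ee_pos']
c,P=held('pics/w11.png',t[2]-.0155)
E
```

```text
time_s: 14.48
ee_pos: [0.4645, -0.0148, 0.0883]
eef_rot: [-3.134, 0.0, 1.837]
force: [-0.4, 0.0, 0.1]
grip_width: 0.0558
time_s: 14.65
ee_pos: [0.4646, -0.0139, 0.089]
eef_rot: [-3.134, 0.0, 1.838]
force: [-0.0, 0.2, 0.2]
grip_width: 0.0551
held [463.9 -14.1] [73.8 57.8] 15.3 0.0732 tcp [ 0.4649 -0.0142  0.0893] yaw 1.838
box [550.8   9.6] [ 38.9 102.6] 15.4
pocket 464.853697570499 -13.577841790435937
```

```bash
python3 -m creep '{"translation":[[1.4,-3,0],[1.4,-3,0],[1.4,-3,-4],[1.4,-3,-9],[1.4,-3,-14]],"yaw":[0,0,0,0,0],"gripper":[140,140,140,140,140]}'
python3 -m creep '{"translation":[[0,0,-3],[0,0,-6],[0,0,-9],[0,0,-9]],"yaw":[0,0,0,0],"gripper":[140,140,140,140]}'
```

```text
time_s: 15.12
ee_pos: [0.4662, -0.0172, 0.0749]
eef_rot: [-3.135, 0.001, 1.837]
force: [0.5, 0.5, -0.3]
grip_width: 0.0551
time_s: 15.45
ee_pos: [0.4662, -0.0172, 0.0655]
eef_rot: [-3.135, 0.001, 1.837]
force: [-0.5, -0.6, -1.4]
grip_width: 0.0551
```

```bash
python3 -m creep '{"translation":[[0,0,-1],[0,0,-1],[0,0,-1],[0,0,0],[0,0,2]],"yaw":[0,0,0,0,0],"gripper":[140,60,60,60,60]}'
python3 -m creep '{"translation":[[0,0,20],[0,0,58],[-5,0,95],[-10,0,115],[-10,0,115]],"yaw":[0,0,0,0,0],"gripper":[60,60,60,60,60]}'
python3 - <<'E'
from h import *
c=cam('wrist');P=cloud(c);px=c['pixels'].astype(int);save(c,'pics/w12.png')
m=(abs(P[...,2]-.050)<.003)&(np.hypot(P[...,0]-.466,P[...,1]+.017)<.042)&(px.min(-1)>75)
n,l,s,_=cv2.connectedComponentsWithStats(m.astype(np.uint8));m=l==1+np.argmax(s[1:,4]);Q=P[m]
q,s,b=cv2.minAreaRect((Q[:,:2]*1000).astype(np.float32));print(len(Q),q,s,b,np.median(Q[:,2]))
A=np.c_[Q[:,:2],np.ones(len(Q))];print('tilt',np.linalg.lstsq(A,Q[:,2],rcond=None)[0][:2])
cs,h=cv2.findContours(m.astype(np.uint8),cv2.RETR_CCOMP,cv2.CHAIN_APPROX_NONE)
for k,hh in zip(cs,h[0]):
    if cv2.contourArea(k)>30:
        W=onplane(c,k.reshape(-1,2),.05)*1000;e=cv2.minEnclosingCircle(W[:,:2].astype(np.float32));print('hole' if hh[3]>=0 else 'outer',np.round(e[0],1),round(e[1],1),W[:,:2].mean(0).round(1),k.mean(0))
print(ctrl.get_obs()['ee_pos'])
E
```

```text
time_s: 15.87
ee_pos: [0.4661, -0.0172, 0.0674]
eef_rot: [-3.134, 0.001, 1.837]
force: [0.1, -0.3, 0.5]
grip_width: 0.072
time_s: 16.28
ee_pos: [0.4572, -0.0173, 0.1868]
eef_rot: [-3.141, 0.003, 1.837]
force: [-0.2, 0.4, 0.3]
grip_width: 0.0719
3964 (465.5406799316406, -16.546878814697266) (56.12154006958008, 56.573875427246094) 14.30286693572998 0.05008287333464628
tilt [5.99667119e-04 9.94382598e-05]
outer [465.7 -17.5] 38.7 [465.5 -16.4] [[294.89285714 210.93253968]]
hole [465.3 -16.3] 7.6 [465.3 -16.3] [[294.73333333 211.22222222]]
[ 0.45668253 -0.01727084  0.18438214]
```

View pics/w12.png

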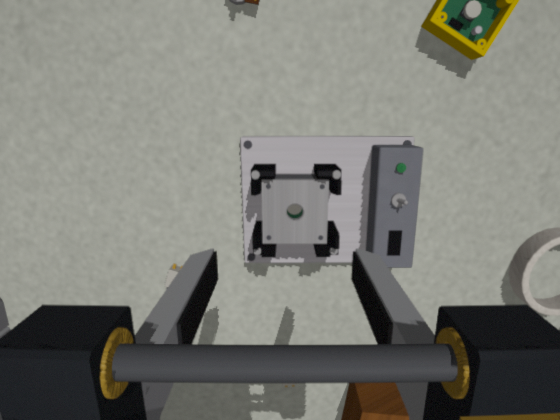

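The cover sits flat at z 50.1 mm with the hole over the button at (295,211). Next is the pin.

```bash
python3 -m creep '{"translation":[[22,-29,15],[46,-60,30],[70,-92,45],[94,-123,45],[118,-154,45]],"yaw":[-0.03,-0.06,-0.1,-0.1,-0.1],"gripper":[60,80,100,100,100]}'
python3 -m creep '{"translation":[[20,-26,0],[37,-48,0],[37,-48,0],[37,-48,0]],"yaw":[0,0,0,0],"gripper":[100,100,100,100]}'
python3 - <<'E'
from h import *
c=cam('wrist');P=cloud(c);save(c,'pics/w13.png',1.4);o=ctrl.get_obs();t=o['ee_pos'];print(t,o['eef_rot'])
for z0,z1,nm in((.11,.128,'pin top'),(.055,.063,'block'),(.13,.145,'drv')):
    m=(P[...,2]>z0)&(P[...,2]<z1)&(abs(P[...,0]-.617)<.06)&(abs(P[...,1]+.25)<.09)
    n,l,s,ce=cv2.connectedComponentsWithStats(m.astype(np.uint8))
    for i in range(1,n):
        if s[i,4]>80:
            Q=P[l==i];q,sz,a=cv2.minAreaRect((Q[:,:2]*1000).astype(np.float32));print(nm,s[i,4],ce[i].round(),np.round(q,1),np.round(sz,1),round(a,1),np.median(Q[:,2]).round(4))
E
```

```text
time_s: 16.75
ee_pos: [0.5757, -0.1731, 0.2287]
eef_rot: [-3.138, 0.002, 1.737]
force: [0.0, 0.5, -0.4]
grip_width: 0.0571
time_s: 17.08
ee_pos: [0.6125, -0.2217, 0.226]
eef_rot: [-3.135, 0.0, 1.736]
force: [0.3, 0.7, 0.2]
grip_width: 0.057
[ 0.61232023 -0.22084263  0.22680767] [-3.13589121e+00  5.63460807e-04  1.73676787e+00]
pin top 356 [287. 217.] [ 613.3 -220.1] [13.9 13.6] 2.1 0.1221
pin top 251 [285. 286.] [ 620.6 -279.3] [27.8 11.6] 14.6 0.1196
block 5269 [287. 224.] [ 618.2 -254.3] [ 50.1 130.6] 7.9 0.06
drv 960 [285. 306.] [ 622.3 -286.8] [26.8 26.1] 52.8 0.1381
```

View pics/w13.png

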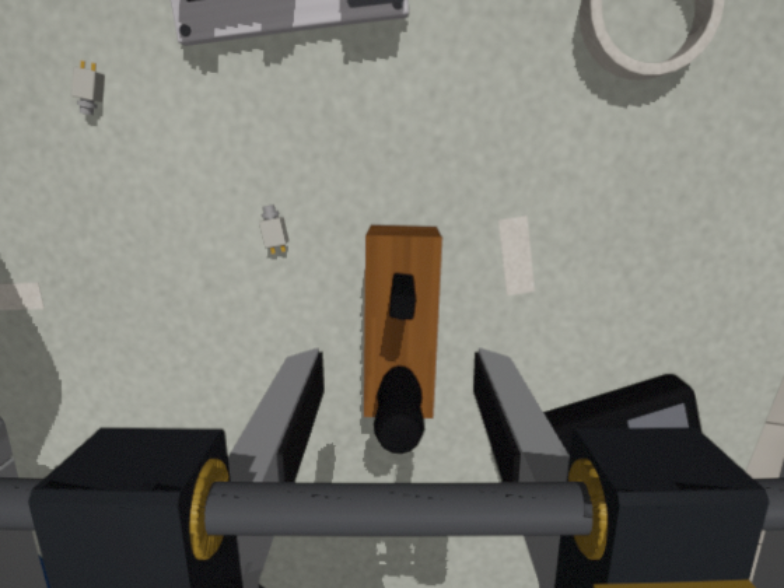

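The close view (1.4x) shows the square pin handle at (402,297), between the jaws and clear of the driver at (399,425). Its measured top is (613.3, -220.1), which matches the block's hole.

```bash
python3 -m creep '{"translation":[[1,0,-15],[1,0,-45],[1,0,-80],[1,0,-110],[1,0,-125]],"yaw":[-0.06,-0.11,-0.11,-0.11,-0.11],"gripper":[100,100,100,100,100]}'
python3 -m creep '{"translation":[[0,0,-4],[0,0,-6],[0,0,-6]],"yaw":[0,0,0],"gripper":[100,100,100]}'
```

```text
time_s: 17.55
ee_pos: [0.6115, -0.2189, 0.0978]
eef_rot: [-3.132, -0.002, 1.628]
force: [0.5, -0.5, -0.9]
grip_width: 0.0569
time_s: 17.8
ee_pos: [0.6115, -0.2184, 0.0924]
eef_rot: [-3.132, -0.002, 1.629]
force: [0.7, -0.2, 0.8]
grip_width: 0.0571
```

```bash
python3 -m creep '{"translation":[[1.9,-2.1,2.5],[1.9,-2.1,2.5],[1.9,-2.1,2.5],[1.9,-2.1,2.5],[1.9,-2.1,2.5]],"yaw":[0,0,0,0,0],"gripper":[100,100,160,200,240]}' 40
python3 -m creep '{"translation":[[0,0,0],[0,0,0],[0,0,0],[0,0,0],[0,0,0]],"yaw":[0,0,0,0,0],"gripper":[240,240,240,240,240]}' 40
```

```text
time_s: 18.22
ee_pos: [0.6135, -0.2205, 0.0953]
eef_rot: [-3.132, -0.001, 1.629]
force: [0.2, -0.3, -0.7]
grip_width: 0.0407
time_s: 18.63
ee_pos: [0.6135, -0.2205, 0.0953]
eef_rot: [-3.132, -0.001, 1.629]
force: [-0.3, 0.5, -0.0]
grip_width: 0.0138
```

```bash
python3 -m creep '{"translation":[[0,0,15],[0,0,35],[0,0,60],[0,0,85],[0,0,100]],"yaw":[0,0,0,0,0],"gripper":[240,240,240,240,240]}'
python3 -m creep '{"translation":[[-15,21,3],[-36,50,3],[-58,80,3],[-80,110,3],[-100,138,3]],"yaw":[0,0,0,0,0],"gripper":[240,240,240,240,240]}'
python3 -m creep '{"translation":[[-20,28,0],[-38,53,0],[-46,64,0],[-46,64,0],[-46,64,0]],"yaw":[0,0,0,0,0],"gripper":[240,240,240,240,240]}'
```

```text
time_s: 19.05
ee_pos: [0.6139, -0.2207, 0.1981]
eef_rot: [-3.135, -0.0, 1.629]
force: [-0.2, 0.3, -0.1]
grip_width: 0.0138
time_s: 19.47
ee_pos: [0.5124, -0.0813, 0.201]
eef_rot: [-3.135, -0.0, 1.628]
force: [0.9, 0.3, -0.7]
grip_width: 0.0141
time_s: 19.88
ee_pos: [0.4669, -0.0175, 0.2014]
eef_rot: [-3.136, 0.0, 1.629]
force: [-0.2, 0.1, -0.4]
grip_width: 0.0139
```

```bash
python3 -m creep '{"translation":[[-1,0,-15],[-1,0,-35],[-1,0,-48],[-1,0,-52],[-1,0,-52]],"yaw":[0,0,0,0,0],"gripper":[240,240,240,240,240]}'
python3 - <<'E'
from h import *
print(ctrl.get_obs()['ee_pos'])
c=cam('wrist');P=cloud(c);np.savez('w14.npz',P=P,px=c['pixels'])
for v in range(150,330,6):
    print(v,[(int(u),*(P[v,u]*1000).round(0)) for u in range(265,306,8)])
s=cam('scene');
import cv2
uv,_=cv2.projectPoints(np.array([[.466,-.017,.06]]),np.array(s['R']),np.array(s['t']),s['K'],np.array(s['dist'],float));u,v=uv.ravel().astype(int);print(u,v)
a=cv2.resize(c['pixels'][150:350,190:390],(520,520));b=cv2.resize(s['pixels'][v-50:v+20,u-35:u+35],(520,520),interpolation=cv2.INTER_CUBIC)
cv2.imwrite('pics/w14.png',cv2.resize(np.hstack([a,b]),(800,400))[:,:,::-1])
E
```

```text
time_s: 20.3
ee_pos: [0.4661, -0.0184, 0.1485]
eef_rot: [-3.134, -0.0, 1.628]
force: [0.2, -0.8, -0.6]
grip_width: 0.014
[ 0.4661226  -0.01836608  0.14852836]
150 [(265, np.float64(446.0), np.float64(31.0), np.float64(13.0)), (273, np.float64(452.0), np.float64(32.0), np.float64(13.0)), (281, np.float64(459.0), np.float64(32.0), np.float64(11.0)), (289, np.float64(465.0), np.float64(32.0), np.float64(12.0)), (297, np.float64(472.0), np.float64(33.0), np.float64(11.0)), (305, np.float64(478.0), np.float64(33.0), np.float64(13.0))]
156 [(265, np.float64(446.0), np.float64(26.0), np.float64(13.0)), (273, np.float64(452.0), np.float64(27.0), np.float64(12.0)), (281, np.float64(459.0), np.float64(27.0), np.float64(12.0)), (289, np.float64(466.0), np.float64(27.0), np.float64(11.0)), (297, np.float64(472.0), np.float64(28.0), np.float64(12.0)), (305, np.float64(479.0), np.float64(28.0), np.float64(12.0))]
162 [(265, np.float64(446.0), np.float64(22.0), np.float64(12.0)), (273, np.float64(453.0), np.float64(22.0), np.float64(11.0)), (281, np.float64(459.0), np.float64(22.0), np.float64(11.0
[... 9832 characters left out ...]
64(461.0), np.float64(-21.0), np.float64(177.0)), (281, np.float64(464.0), np.float64(-22.0), np.float64(176.0)), (289, np.float64(468.0), np.float64(-21.0), np.float64(177.0)), (297, np.float64(471.0), np.float64(-21.0), np.float64(177.0)), (305, np.float64(472.0), np.float64(-9.0), np.float64(196.0))]
324 [(265, np.float64(458.0), np.float64(-13.0), np.float64(195.0)), (273, np.float64(460.0), np.float64(-137.0), np.float64(-1.0)), (281, np.float64(464.0), np.float64(-24.0), np.float64(177.0)), (289, np.float64(468.0), np.float64(-24.0), np.float64(177.0)), (297, np.float64(483.0), np.float64(-135.0), np.float64(-0.0)), (305, np.float64(472.0), np.float64(-9.0), np.float64(200.0))]
267 179
```

View pics/w14.png

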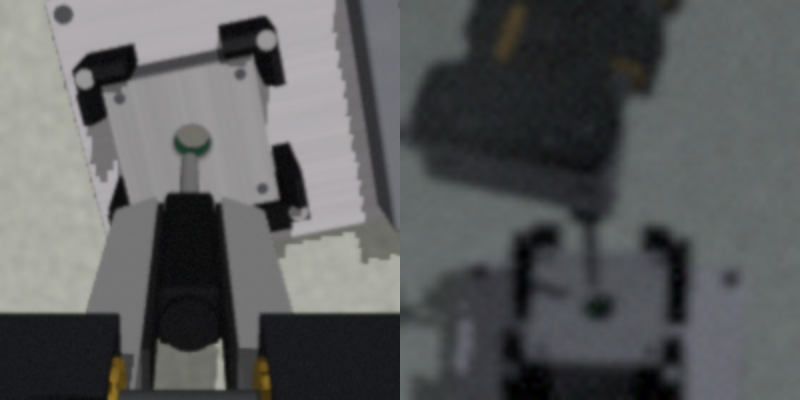

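Left crop: the rod tip at (188,152) is just short of the hole's centre at (192,140). The scene crop on the right agrees, so it needs about 2 mm more in +y. I'll correct, then lower into the hole above the button.

```bash
python3 -m creep '{"translation":[[0.4,1.9,0],[0.4,1.9,0],[0.4,1.9,-5],[0.4,1.9,-11],[0.4,1.9,-17]],"yaw":[0,0,0,0,0],"gripper":[240,240,240,240,240]}'
python3 -m creep '{"translation":[[0,0,-4],[0,0,-8],[0,0,-11],[0,0,-11],[0,0,-11]],"yaw":[0,0,0,0,0],"gripper":[240,240,240,240,240]}'
```

```text
time_s: 20.82
ee_pos: [0.4669, -0.0161, 0.1324]
eef_rot: [-3.136, 0.0, 1.629]
force: [-0.6, 0.8, -0.7]
grip_width: 0.0136
time_s: 21.23
ee_pos: [0.4669, -0.0161, 0.1214]
eef_rot: [-3.136, 0.0, 1.629]
force: [-0.3, -0.2, 0.6]
grip_width: 0.0138
```

The tip is inside the hole with no side force. Now I'll press in small steps.

```bash
python3 -m creep '{"translation":[[0,0,-2],[0,0,-4],[0,0,-6],[0,0,-7],[0,0,-7]],"yaw":[0,0,0,0,0],"gripper":[240,240,240,240,240]}'
python3 -m creep '{"translation":[[0,0,-1],[0,0,-1],[0,0,-2],[0,0,-2],[0,0,-2]],"yaw":[0,0,0,0,0],"gripper":[240,240,240,240,240]}'
```

```text
time_s: 21.65
ee_pos: [0.4669, -0.0161, 0.1141]
eef_rot: [-3.136, 0.0, 1.629]
force: [-0.4, 0.0, -0.7]
grip_width: 0.0136
time_s: 22.07
ee_pos: [0.4669, -0.0162, 0.1123]
eef_rot: [-3.136, 0.0, 1.629]
force: [0.3, 0.9, 3.6]
grip_width: 0.0138
```

```bash
python3 -m creep '{"translation":[[0,0,-0.5],[0,0,-1],[0,0,-1],[0,0,-1]],"yaw":[0,0,0,0],"gripper":[240,240,240,240]}'
```

```text
time_s: 22.4
ee_pos: [0.467, -0.0162, 0.1113]
eef_rot: [-3.136, 0.0, 1.629]
force: [-1.0, 0.2, 3.4]
grip_width: 0.0139
```

```bash
python3 -m creep '{"translation":[[0,0,-0.5],[0,0,-1],[0,0,-1],[0,0,-1]],"yaw":[0,0,0,0],"gripper":[240,240,240,240]}'
python3 -c "
from station import ctrl
print(ctrl.get_obs()['force'],ctrl.get_obs()['ee_pos'])"
python3 -m creep '{"translation":[[0,0,-0.3],[0,0,-0.5],[0,0,-0.5]],"yaw":[0,0,0],"gripper":[240,240,240]}'
```

```text
time_s: 22.73
ee_pos: [0.467, -0.0162, 0.1104]
eef_rot: [-3.136, 0.0, 1.629]
force: [-0.0, 0.2, 4.1]
grip_width: 0.014
[-0.04105927  0.15158034  4.0648603 ] [ 0.46698798 -0.01615145  0.11035767]
time_s: 22.98
ee_pos: [0.467, -0.0162, 0.11]
eef_rot: [-3.136, 0.0, 1.629]
force: [-1.8, 0.2, 5.6]
grip_width: 0.0138
```

```bash
python3 -m creep '{"translation":[[0,0,-0.3],[0,0,-0.5],[0,0,-0.5]],"yaw":[0,0,0],"gripper":[240,240,240]}'
python3 -m creep '{"translation":[[0,0,0],[0,0,0],[0,0,0]],"yaw":[0,0,0],"gripper":[240,240,240]}'
```

```text
time_s: 23.23
ee_pos: [0.4671, -0.0162, 0.1098]
eef_rot: [-3.137, 0.0, 1.629]
force: [-2.8, 1.3, 9.7]
grip_width: 0.014
time_s: 23.48
ee_pos: [0.4671, -0.0161, 0.1099]
eef_rot: [-3.137, 0.0, 1.629]
force: [-2.9, 0.2, 5.8]
grip_width: 0.0138
```

```bash
python3 -m creep '{"translation":[[0,0,-0.2],[0,0,-0.2],[0,0,-0.2],[0,0,-0.2]],"yaw":[0,0,0,0],"gripper":[240,240,240,240]}'
python3 - <<'E'
from h import *
c=cam('wrist');P=cloud(c);px=c['pixels'].astype(int)
m=(abs(P[...,2]-.050)<.003)&(np.hypot(P[...,0]-.466,P[...,1]+.017)<.042)&(px.min(-1)>75)
Q=P[m];A=np.c_[Q[:,:2],np.ones(len(Q))];print(len(Q),np.median(Q[:,2]),'tilt',np.linalg.lstsq(A,Q[:,2],rcond=None)[0][:2])
cv2.imwrite('pics/w15.png',cv2.resize(c['pixels'][120:340,170:390],(560,560))[:,:,::-1])
for i in range(3):
    o=ctrl.get_obs();print(o['ee_pos'].round(4),o['force'].round(1),round(o['grip_width'],4));ctrl.camera('top')
E
```

```text
time_s: 23.82
ee_pos: [0.4671, -0.0162, 0.1099]
eef_rot: [-3.137, 0.0, 1.629]
force: [-2.5, 0.3, 7.0]
grip_width: 0.0138
4457 0.050133109625181 tilt [0.00169833 0.00150197]
[ 0.467  -0.0162  0.1099] [-2.1  0.8  6.7] 0.014
[ 0.4671 -0.0161  0.1099] [-2.4 -0.1  7.6] 0.0137
[ 0.4671 -0.0162  0.1099] [-2.4  0.2  7. ] 0.0135
```

View pics/w15.png

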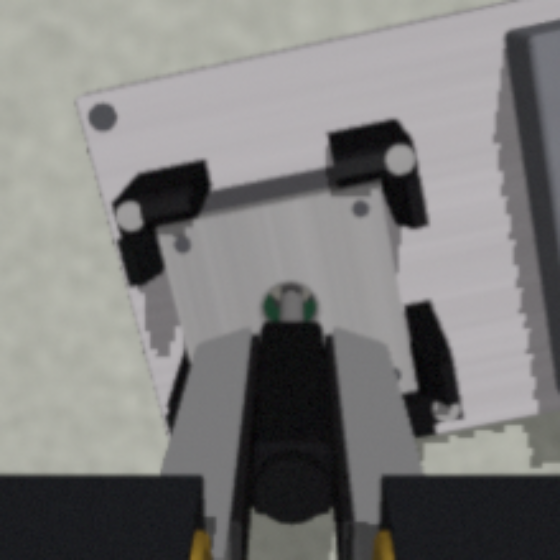

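The pin stands upright through the hole (290,305) and the cover is still flat at z 50.1 mm. The force is steady at 7 N against the stop, so I'm handing in.

```bash
python3 -c "
from station import ctrl
print(ctrl.hand_in()); o=ctrl.get_obs(); print(o['time_s'],o['force'],o['grip_width'])"
```

```text
the job is handed in; nothing more can be done
None
the job is handed in; nothing more can be done
```

I stacked the housing, spacer and cover in the pocket and let go of each. I then took the pin from the block and handed in at about 24 s, with the gripper holding it on the pressed button; no verdict was reported.

**Stack:** each part's top read at its seated height after release: 34.1, 44.1 and 50.1 mm above the bench. The spacer and cover showed almost no tilt (under 0.003 rad). With the pin pressing, the cover still read 50.1 mm and flat.

**Button:** the tool stopped moving down at a TCP height of 109.9 mm, about 4 mm below first contact, so I take the button to be on its stop. At hand-in the push was steady at about 7 N. It peaked at 9.7 N, well under the 30 N limit, and the grip was still on the 14 mm handle.

**Checks that disagreed or were not made:**
- **Position readings:** wrist-camera positions differed by 1 to 3 mm between heights, so I aimed between them. Every part went in without noticeable force.
- **Side force:** about 2.5 N remains along x while pressing. The pin may be touching the edge of the hole, but it looks upright in the last picture.
- **Button travel:** I judged this only from tool height and force, because the joint itself cannot be read.
- **Bystanders:** I saw no contact with them, but did not re-measure them at the end.

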